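# Fit the spacer sleeve, then jog the vegetable-prep unit with its sprung key

### The job

Slide the blue spacer sleeve over the upright drive shaft of the white vegetable-prep unit until it sits fully down on its shoulder, and let go of it. Then take the orange key out of its wooden holder, push it fully home in the unit's yellow key switch, wiggling it past the sticky pins if it catches, turn it a quarter turn clockwise (seen from above) to its stop, and finish while still holding it there in the gripper against its return spring. Leave the spice jar, the steel bowl and the white tub where they stand.

Things in the scene. Friction and masses are not known exactly. Their poses are not given: they have to be found in the camera images.
- prep_unit: White motor unit fixed to the steel worktop, 190 (x) x 320 (y) x 78 mm high; origin at the centre of its underside, on the worktop. On its deck, 78 mm up, stand the drive shaft (at its own x 0, y +80 mm) in a round pan (136 mm diameter, top 84 mm up) and the yellow key switch (at its own x 0, y -80 mm). Does not move; place and yaw vary.
- shaft_foot (a point): Foot of the drive shaft, on top of its dark round shoulder (40 mm diameter, 12 mm high), 96 mm above the worktop. The steel shaft stands up 50 mm from here, 19 mm diameter, its top 4 mm bevelled to 13 mm. The sleeve's origin meets this point when fully down.
- shaft_top (a point): Centre of the drive shaft's top end, 146 mm above the worktop.
- keyway (a point): Centre of the slot's mouth in the key switch's dark top plate, 124 mm above the worktop; axes as prep_unit. Housing 50 x 50 mm. Slot 16.2 mm along x, 6.2 mm along y, straight down. The plate (9 mm thick) is fixed; below it the brass cylinder turns, its slot of equal size, 38 mm deep from the mouth. Spring pins 3 mm into the slot's ends, 17 and 26 mm below the mouth, take 3 to 10 N each to pass.
- key_switch (a joint): Angle of the brass cylinder, rad: 0 at rest, its slot in line with the plate's; grows clockwise seen from above to the stop at 1.57. A return spring (0.02 N m at 0, 0.065 at the stop) turns it back if the key is let go. The key has about 0.2 rad of play in the slot, so turn the key about 1.75 rad to bring the cylinder to its stop.
- key: Key standing upright in the holder. Origin at the centre of the underside of its orange bow; z up through the bow, x along the bow's width, y through its thickness. Bow 28 (x) x 10 (y) x 40 (z) mm, pinched on its flat sides along y. The same either way round (half turn about z). Home: bow resting on the switch's top plate, origin at keyway, key x along the slot's x. 45 g.
- key_tip (a point): End of the key's blade, 33 mm below the key's origin. Below the bow: round neck 4.8 mm in diameter, 11 mm long, then the flat steel blade 14 (x) x 4 (y) mm to 29.5 mm below the bow, then a taper to 7.6 x 1.6 mm. The neck lets the key turn in the top plate only when within about 2 mm of home; once turned, the blade is caught under the plate.
- key_stand: Wooden key holder fixed to the worktop, 70 x 60 x 45 mm high, origin at the centre of its underside; the key stands in a slot at its centre (17 x 7 mm, 38 mm deep), the bow resting on its top, 45 mm above the worktop.
- sleeve: Blue spacer sleeve standing on the worktop: tube of 44 mm outer and 22 mm inner diameter, 32 mm high, origin at the centre of its underside, z along its bore. Mass about 120 g.
- spice_jar: Jar with a red lid, 60 mm diameter, 100 mm high, origin at the centre of its underside. To be left alone.
- prep_bowl: Steel bowl, 130 mm rim diameter, 55 mm high, origin at the centre of its underside. To be left alone.
- deli_tub: White tub, 100 mm rim diameter, 75 mm high, origin at the centre of its underside. To be left alone.
Mind the look-alikes: they are no part of the job. Several things have the shape of the sleeve; the one meant has the colours described above.

How it is judged:
By the outcome, as a careful person would: the job done as asked, in the order asked, and still so for the second after the job is handed in, while the arm keeps its last pose, push and grip.
It also fails if it takes over 64 s, if anything falls off the work surface, if the arm or the gripper's body presses on something with over 40 N, if the wrist force passes 120 N, or if a joint passes its speed limit or range.

### The arm

A 7-joint arm with a two-finger parallel gripper is mounted at the origin on the work surface. World frame = base frame: x ahead of the robot, y to its left, z up, the work surface at z = 0. Lengths are in m, angles in rad, forces in N, time in s.
With the tool pointing down it reaches from about 0.4 to 0.85 m from the base axis. Payload 4.5 kg.
Tool frame: the origin (TCP) lies at the very end of the fingers, on their centre line; the grasp point (between the pads) lies 19 mm behind it; z points along the fingers, y is the line along which they close (so a half turn about z gives the same grasp; the last joint's range is limited). The gripper opens to 88 mm and grips with 3 to 60 N. Pads are 18 mm wide; open, the fingers measure 123 mm over their backs; the gripper's body (75 mm by 187 mm) begins 45 mm behind the grasp point.
Start: joints at [-1.285, 0.689, -0.195, 1.565, 0.157, 0.902, -0.215], TCP at [0.156, 0.605, 0.239] pointing down, gripper open.
Joint ranges: [-3.01, 3.01], [-0.46, 2.08], [-1.47, 1.51], [0.13, 2.56], [-1, 4.14], [0.04, 2.09], [-2.66, 2.66]. Speed limits (rad/s): [2.57, 2.57, 3.14, 3.14, 3.14, 3.14, 3.14].

### API

Orientations are given as a unit quaternion [x, y, z, w].
In Python, from plant import r gives the robot as it stands. The module is installed in compiled form; this text tells all that it offers.
- The arm moves only by the tool step_arm, never from a script. Its argument "increments" is a list of rows, each a list of 2 entries, a list of its own where there are three numbers: the shift along the world's x, y, z in cm, then the turn, a rotation vector about the world's x, y, z in degrees. A call has exactly 10 rows; each row shifts and turns the commanded pose from where the row before left it; what a row does not reach is not made up. A row lasts 1/10 s, in which the tool goes at most 50 mm and 8.59 degrees, less where a joint would pass 70% of its speed; a pose out of reach is approached as far as the arm can. A call is refused whole if a number of a shift passes 5 or a number of a turn 8.59, either way. A call with a gripper value outside its range is refused whole. "fingers" is the opening, from 0 (shut) to 1 (fully open), set as the call begins (left out, the last holds). The fingers move at their own pace and stop on an object; "grip_force" is the grip in N (left out, the last holds). Time passes only in rows, so rows that do not move let the fingers close, or fill a call up. It gives the time, the measured TCP pose, the force, the opening and the grip force at its end, in the units of the state.
- r.get_state(): the state, without advancing time (a new reading comes with each control period).
- r.snapshot(name): name is "side" or "top" or "wrist"; returns (picture, depth): 400x640x3 uint8, red, green, blue; 400x640 float32, m along the optical axis (not along the pixel's ray), 0 where there is no reading.
- r.calibration(name): a dict with "fov_y" (degrees; the focal length in pixels is half the picture's height over the tangent of half this angle, whatever the lens; pixels are square), "cx", "cy" (the principal point, pixels), "k1" (the pictures are not rectified: a ray, as slopes to the right and down, at radius r is drawn at 1 + k1 r^2 times it, then the intrinsics apply), "R" (3x3) and "t" (3): a world point X has camera coordinates R X + t. Camera axes: x right, y down, z forward; pixel columns grow to the right and rows downward; lengths in m; the calibration is good to about 2 mm. A picture is of the moment at which its call begins: read the wrist's pose just before it. calibration takes no time and is no camera call; for the wrist camera it gives the pose at the moment of the call.
- r.finish_job(): hands the job in; it is judged then, once.
The state is a dict: "clock": time; "q": joint angles; "qd": joint speeds; "joint_torque": joint torques, N m; "tool_pos": TCP position; "eef_rot": TCP orientation; "contact_force": force on the tool from outside, world axes, zero at the start; "moment": the same for the moment, N m; "opening": opening from 0.0 (shut) to 1.0 (fully open); "finger_force": force on a finger pad.
Only numpy, scipy, OpenCV 4.12 (cv2) and the standard library are available. Lean on these libraries where they do the work, as an engineer would, in place of code of your own. Each camera call takes 0.05 s, during which the arm holds its last target. There are 200 camera calls.

## Working session

There is one attempt and no reset: what is moved stays moved. The work goes in short steps, Python scripts to look and compute and a tool call to move; the robot and the scene stay as the last step left them, time stands still between calls to the robot, and variables do not carry over. Pictures are saved under pics/ and viewed, at most 10 in all, crops included, and the job is handed in when it is done.

Besides the shell and the picture viewer there is one more tool, called after "Call:" as name([rows], argument=value, ...), one row to a line, values as JSON. step_arm: Moves the arm, as the interface text tells. Its arguments: {"type":"object","properties":{"increments":{"type":"array","items":{"type":"array"}},"fingers":{"type":"number"},"grip_force":{"type":"number"}},"required":["increments"]}

```bash
mkdir -p pics; cat > h.py <<'E'
import numpy as np, cv2
from plant import r
def snap(n,save):
    c=r.calibration(n); p,d=r.snapshot(n); cv2.imwrite(f'pics/{save}.png',p[:,:,::-1]); np.savez(f'pics/{save}.npz',p=p,d=d,**{k:np.array(v) for k,v in c.items()}); return p,d,c
def load(s): 
    z=np.load(f'pics/{s}.npz'); return z['p'],z['d'],z
def cloud(d,c):
    h,w=d.shape; f=h/2/np.tan(np.radians(float(c['fov_y']))/2)
    u,v=np.meshgrid(np.arange(w),np.arange(h))
    K=np.array([[f,0,float(c['cx'])],[0,f,float(c['cy'])],[0,0,1]])
    xd=(u-K[0,2])/f; yd=(v-K[1,2])/f; x,y=xd.copy(),yd.copy()
    for _ in range(20):
        s=1+float(c['k1'])*(x*x+y*y); x,y=xd/s,yd/s
    P=np.stack([x*d,y*d,d],-1)
    W=(P-np.array(c['t']))@np.array(c['R']); W[d==0]=np.nan
    return W
def ray(c,u,v,z,h=400):
    f=h/2/np.tan(np.radians(float(c['fov_y']))/2)
    xd=(u-float(c['cx']))/f; yd=(v-float(c['cy']))/f; x,y=xd,yd
    for _ in range(20):
        s=1+float(c['k1'])*(x*x+y*y); x,y=xd/s,yd/s
    R=np.array(c['R']);t=np.array(c['t']); o=-R.T@t; dd=R.T@np.array([x,y,1]); return o+dd*(z-o[2])/dd[2]
E
python3 - <<'E'
from h import *
p,d,c=snap('top','top0'); p2,d2,c2=snap('side','side0')
s=r.get_state(); print(s['tool_pos'],s['eef_rot'],s['opening'],s['contact_force'])
print(-np.array(c['R']).T@c['t'],-np.array(c2['R']).T@c2['t'],c['fov_y'])
E
```

```text
[0.1556268  0.6047448  0.23799982] [ 1.25527770e-01  9.92089769e-01 -8.17340637e-04 -3.81921886e-05] 1.002469454165411 [ 1.03112779 -0.2846668  -0.58550405]
[ 0.4821098  -0.03251926  1.32596723] [0.27093945 0.59691935 0.93187108] 47.17961071514574
```

View pics/top0.png

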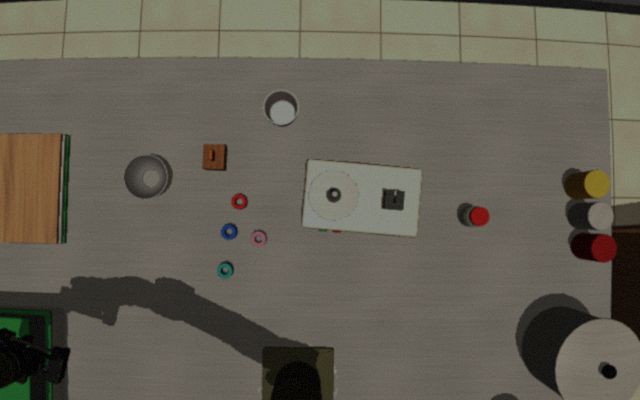

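View pics/side0.png

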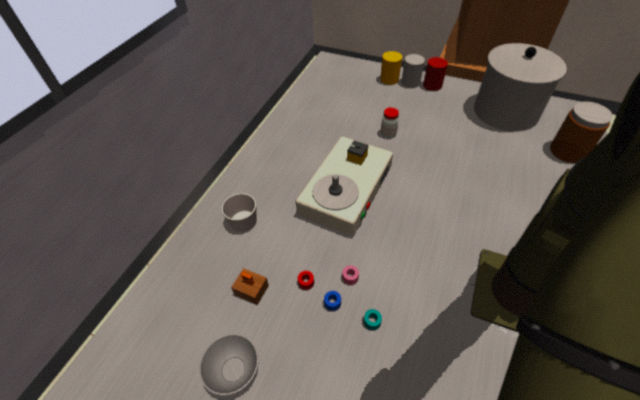

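Ring-shaped candidates in the top view are red (240,201), blue (229,231), pink (259,238) and teal (225,270). The blue one is the sleeve. The holder with the orange key is at (214,156), the shaft at (333,195) and the switch at (393,199). Next I'll check in a crop and measure.

```bash
python3 - <<'E'
from h import *
p,d,c=load('top0'); W=cloud(d,c)
a=cv2.resize(p[135:285,195:275],None,fx=5,fy=4*1.0,interpolation=cv2.INTER_CUBIC)[:, :, ::-1]
b=cv2.resize(p[150:245,295:430],None,fx=2.9,fy=2.9,interpolation=cv2.INTER_CUBIC)[:, :, ::-1]
o=np.zeros((600,800,3),np.uint8);o[:,:400]=a[:600];o[:b.shape[0],405:405+min(395,b.shape[1])]=b[:,:395]; cv2.imwrite('pics/c0.png',o)
hsv=cv2.cvtColor(p,cv2.COLOR_RGB2HSV)
m=(hsv[...,0]>105)&(hsv[...,0]<130)&(hsv[...,1]>130); m[:215]=0;m[245:]=0;m[:,:215]=0;m[:,245:]=0
v,u=np.nonzero(m);print('blue',m.sum(),u.mean(),v.mean(),np.nanmax(W[m][:,2]),'xy',ray(c,(u.min()+u.max())/2,(v.min()+v.max())/2,.032), ray(c,u.mean(),v.mean(),.03))
print('stand',ray(c,214.5,156.5,.045)); print('shaft',ray(c,333.5,195,.146),'sw',ray(c,393,199,.124))
# deck yaw
Z=W[...,2]; m=((Z>.068)&(Z<.09)); m[:150]=0;m[245:]=0;m[:,:295]=0;m[:,430:]=0
print(m.sum(),cv2.minAreaRect(W[m][:,:2].astype(np.float32)))
m=((Z>.035)&(Z<.055)); m[:140]=0;m[175:]=0;m[:,:198]=0;m[:,232:]=0
print(m.sum(),cv2.minAreaRect(W[m][:,:2].astype(np.float32)))
for n,(u0,u1,v0,v1) in dict(jar=(460,495,200,230),bowl=(120,175,150,205),tub=(260,302,85,130)).items():
    w=W[v0:v1,u0:u1].reshape(-1,3); w=w[w[:,2]>.02]; print(n,np.nanmin(w,0),np.nanmax(w,0))
E
```

```text
blue 132 228.5909090909091 231.40151515151516 0.04058300352330291 xy [0.43537041 0.19982638 0.032     ] [0.43416862 0.19990461 0.03      ]
stand [0.64456978 0.24200052 0.045     ]
shaft [ 0.5363071  -0.08978005  0.146     ] sw [ 0.52909993 -0.2481918   0.124     ]
7386 ((0.5337499380111694, -0.1717548668384552), (0.3219524621963501, 0.19066035747528076), 85.83440399169922)
502 ((0.645744800567627, 0.24573439359664917), (0.06254451721906662, 0.0710497498512268), 89.57572174072266)
jar [ 0.45582251 -0.51848061  0.02030838] [ 0.51587645 -0.46036395  0.10856862]
bowl [0.52109544 0.37177574 0.0200197 ] [0.64849007 0.49959329 0.06303777]
tub [0.73307013 0.00778325 0.02021797] [0.82924807 0.10274525 0.08276727]
```

View pics/c0.png

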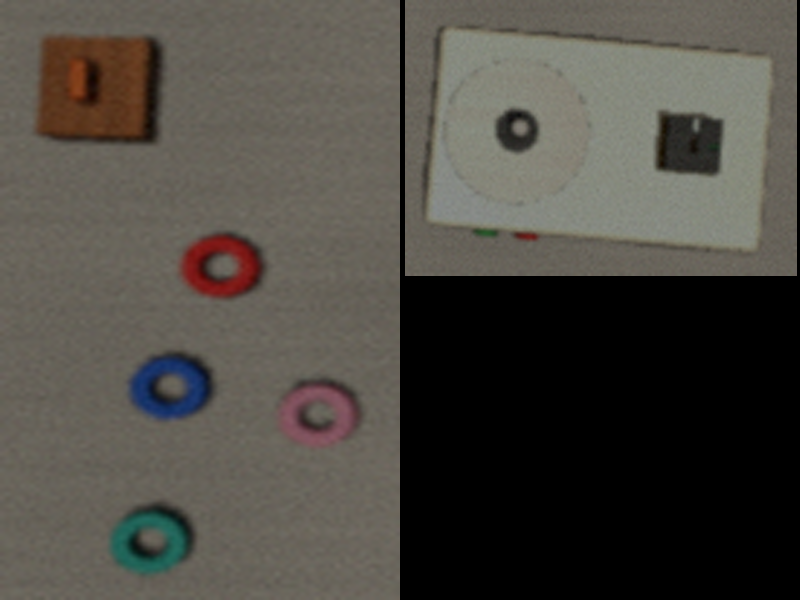

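The left crop shows the blue sleeve, clearly distinct from the red, pink and teal rings, with the orange key in its holder at upper left. The right crop shows the unit with its shaft and switch. I'll go above the sleeve.

Call:
step_arm([
  [[2.8,-4.05,-0.5],[0,0,-3]],
  [[2.8,-4.05,-0.5],[0,0,-3]],
  [[2.8,-4.05,-0.5],[0,0,-3]],
  [[2.8,-4.05,-0.5],[0,0,-3]],
  [[2.8,-4.05,-0.5],[0,0,-3]],
  [[2.8,-4.05,-0.5],[0,0,-3]],
  [[2.8,-4.05,-0.5],[0,0,-3]],
  [[2.8,-4.05,-0.5],[0,0,-3]],
  [[2.8,-4.05,-0.5],[0,0,-3]],
  [[2.8,-4.05,-0.5],[0,0,-3]],
], fingers=1)

```text
clock: 1.1
tool_pos: [0.4364, 0.1986, 0.1884]
eef_rot: [0.379, 0.925, -0.0, -0.0]
contact_force: [-0.2, -0.1, -0.1]
opening: 1.005
finger_force: 0.0
```

```bash
python3 - <<'E'
from h import *
s=r.get_state(); print(s['q'],s['tool_pos'],s['contact_force'])
p,d,c=snap('wrist','w1'); W=cloud(d,c)
hsv=cv2.cvtColor(p,cv2.COLOR_RGB2HSV)
m=(hsv[...,0]>105)&(hsv[...,0]<130)&(hsv[...,1]>110)
n,l,st,ce=cv2.connectedComponentsWithStats(m.astype(np.uint8)); i=1+np.argmax(st[1:,4]); print(st[i],ce[i])
t=(l==i)&(W[...,2]>.02)
w=W[(l==i)]; print(np.nanmedian(w,0),np.nanmin(w,0),np.nanmax(w,0)); 
zt=np.nanpercentile(w[:,2],90); tt=w[w[:,2]>zt-.006]; print(zt,cv2.minEnclosingCircle(tt[:,:2].astype(np.float32)))
E
```

```text
[-0.44985005  0.58511172 -0.11425268  2.04990147  0.12839386  0.51329495
  0.13640122] [0.43643892 0.19857124 0.18843319] [-0.21784349 -0.13560772 -0.12901985]
[ 300  154   47   47 1352] [323.06360947 177.36316568]
[0.43427274 0.20153617 0.03162264] [ 0.41211663  0.17325242 -0.0015926 ] [0.46225309 0.22297762 0.03448484]
0.03258925082563053 ((0.4335780143737793, 0.20244677364826202), 0.021586284041404724)
```

View pics/w1.png

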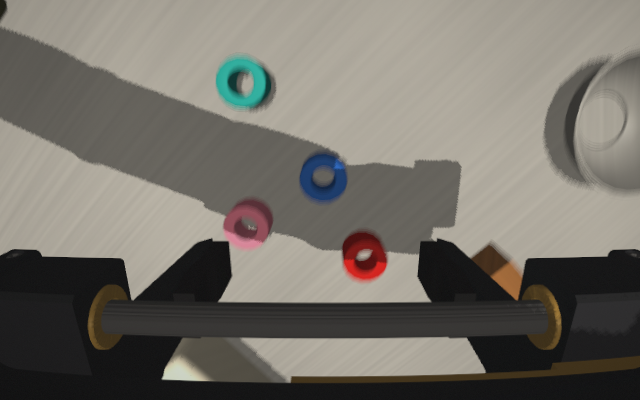

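The wrist view shows the blue sleeve at (323,177), with the red and pink rings clear of the finger line. Depth puts it at (0.4335, 0.2023), so I'll correct, go down and grip.

Call:
step_arm([
  [[-0.3,0.37,-2],[0,0,0]],
  [[0,0,-2.5],[0,0,0]],
  [[0,0,-2.5],[0,0,0]],
  [[0,0,-2.5],[0,0,0]],
  [[0,0,-2.5],[0,0,0]],
  [[0,0,-2.5],[0,0,0]],
  [[0,0,-2],[0,0,0]],
  [[0,0,-1],[0,0,0]],
  [[0,0,-0.6],[0,0,0]],
  [[0,0,0],[0,0,0]],
], fingers=0.75)

```text
clock: 2.15
tool_pos: [0.4326, 0.2041, 0.0075]
eef_rot: [0.378, 0.926, -0.0, -0.0]
contact_force: [-0.4, -0.5, -0.5]
opening: 0.754
finger_force: 0.0
```

Call:
step_arm([
  [[0,0,0],[0,0,0]],
  [[0,0,0],[0,0,0]],
  [[0,0,0],[0,0,0]],
  [[0,0,0],[0,0,0]],
  [[0,0,0],[0,0,0]],
  [[0,0,0],[0,0,0]],
  [[0,0,0],[0,0,0]],
  [[0,0,0],[0,0,0]],
  [[0,0,0],[0,0,0]],
  [[0,0,0],[0,0,0]],
], fingers=0, grip_force=20)

```text
clock: 3.15
tool_pos: [0.4328, 0.2039, 0.0084]
eef_rot: [0.378, 0.926, 0.0, 0.0]
contact_force: [-0.1, -0.1, 7.3]
opening: 0.499
finger_force: 20.0
```

Call:
step_arm([
  [[0,0,3],[0,0,0]],
  [[0,0,4],[0,0,0]],
  [[0.5,-1,4],[0,0,0]],
  [[1,-2,4],[0,0,0]],
  [[2,-4,2],[0,0,0]],
  [[2,-4.2,1.2],[0,0,0]],
  [[2,-4.4,1],[0,0,0]],
  [[2,-4.4,1],[0,0,0]],
  [[2,-4.4,1],[0,0,0]],
  [[1.5,-4,0],[0,0,0]],
])

```text
clock: 4.15
tool_pos: [0.5641, -0.0828, 0.2211]
eef_rot: [0.379, 0.925, 0.0, 0.002]
contact_force: [1.7, -0.6, -1.9]
opening: 0.498
finger_force: 20.0
```

Call:
step_arm([
  [[0.8,-3,0],[0,0,0]],
  [[0.5,-1.5,0],[0,0,0]],
  [[0.2,-0.7,0],[0,0,0]],
  [[0,0,0],[0,0,0]],
  [[0,0,0],[0,0,0]],
  [[0,0,0],[0,0,0]],
  [[0,0,0],[0,0,0]],
  [[0,0,0],[0,0,0]],
  [[0,0,0],[0,0,0]],
  [[0,0,0],[0,0,0]],
])

```text
clock: 5.15
tool_pos: [0.5777, -0.1319, 0.2198]
eef_rot: [0.378, 0.926, 0.0, 0.0]
contact_force: [0.3, -0.3, -1.5]
opening: 0.498
finger_force: 20.0
```

```bash
python3 - <<'E'
from h import *
s=r.get_state(); print(s['q'],s['tool_pos'],s['contact_force'])
p,d,c=snap('wrist','w2')
E
```

```text
[ 0.280209    0.67099298 -0.23078531  1.68653203  0.19818731  0.80689174
  0.75573333] [ 0.57770114 -0.13186825  0.21978533] [ 0.27576306 -0.28302586 -1.46788091]
```

View pics/w2.png

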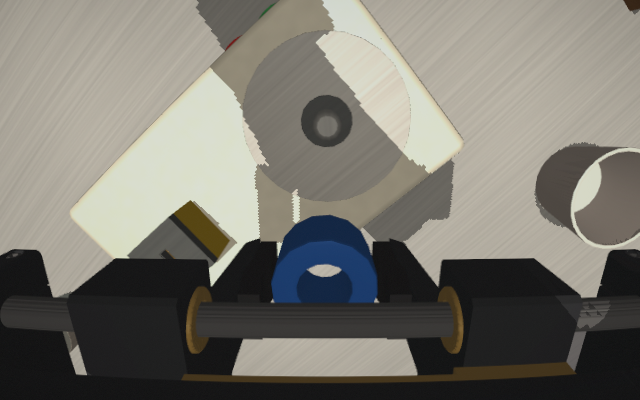

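The shaft is at (327,124) in its pan, with the held sleeve at (325,275).

```bash
python3 - <<'E'
from h import *
p,d,c=load('w2'); W=cloud(d,c); Z=W[...,2]
print(-c['R'].T@c['t'])
m=np.zeros(Z.shape,bool); m[85:165,280:375]=1
s=m&(Z>.138)&(Z<.16); v,u=np.nonzero(s); print('shaft',s.sum(),u.min(),u.max(),v.min(),v.max(),np.nanmedian(Z[s]),cv2.minEnclosingCircle(W[s][:,:2].astype(np.float32)),ray(c,u.mean(),v.mean(),.146),np.median(W[s],0))
g=p[...,:3].sum(-1)
s=m&(Z>.105)&(Z<.138); print('side',s.sum(), cv2.minEnclosingCircle(W[s][:,:2].astype(np.float32)) if s.sum()>5 else '')
s=m&(Z>.092)&(Z<.1); print('shoulder',s.sum(),cv2.minEnclosingCircle(W[s][:,:2].astype(np.float32)),np.median(Z[s]))
hsv=cv2.cvtColor(p,cv2.COLOR_RGB2HSV)
b=(hsv[...,0]>105)&(hsv[...,0]<130)&(hsv[...,1]>110)
zt=np.nanpercentile(Z[b],97); t=b&(Z>zt-.006); print('sleeve',zt,cv2.minEnclosingCircle(W[t][:,:2].astype(np.float32)),np.nanmedian(W[t],0))
w=W[b]; print(np.nanmin(w,0),np.nanmax(w,0))
# switch/unit deck yaw
dk=(Z>.07)&(Z<.0825)&~np.isnan(Z); dk[215:]=0; print(cv2.minAreaRect(W[dk][:,:2].astype(np.float32)))
cv2.imwrite('pics/c2.png',cv2.resize(p[80:330,230:420,::-1],None,fx=2.4,fy=2.4,interpolation=cv2.INTER_CUBIC))
E
```

```text
[ 0.52661798 -0.08028221  0.36548931]
shaft 678 313 341 111 140 0.14500590797419674 ((0.5395933985710144, -0.09036313742399216), 0.009585181251168251) [ 0.53918485 -0.09008525  0.146     ] [ 0.53928654 -0.09010766  0.14500591]
side 19 ((0.5352499485015869, -0.08747484534978867), 0.00795301329344511)
shoulder 1384 ((0.539829432964325, -0.09051971882581711), 0.019906267523765564) 0.0956782935664527
sleeve 0.2438670090607131 ((0.5794684886932373, -0.13193939626216888), 0.022711824625730515) [ 0.56997639 -0.1224527   0.24281026]
[ 0.55729881 -0.15132801  0.2115917 ] [ 0.59895367 -0.10976785  0.24489702]
((0.5537586212158203, -0.06988143920898438), (0.5292704701423645, 0.17586976289749146), 45.43328094482422)
```

View pics/c2.png

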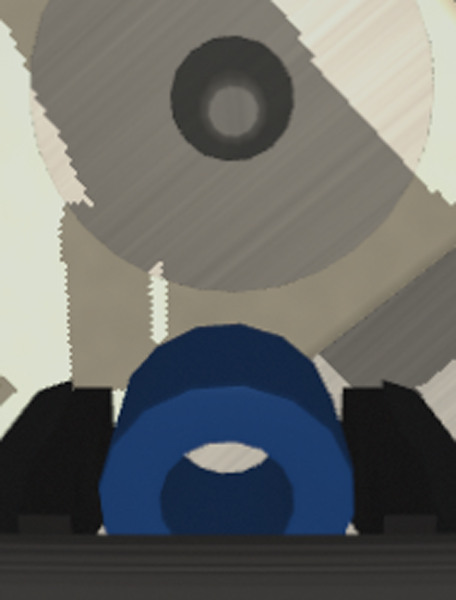

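Call:
step_arm([
  [[-1,1,0],[0,0,0]],
  [[-1,1,0],[0,0,0]],
  [[-1,1,0],[0,0,0]],
  [[-0.93,1.19,0],[0,0,0]],
  [[0,0,-2],[0,0,0]],
  [[0,0,-2],[0,0,0]],
  [[0,0,-1.6],[0,0,0]],
  [[0,0,-0.3],[0,0,0]],
  [[0,0,0],[0,0,0]],
  [[0,0,0],[0,0,0]],
])

```text
clock: 6.2
tool_pos: [0.539, -0.0901, 0.1615]
eef_rot: [0.378, 0.926, 0.0, 0.001]
contact_force: [-0.4, -0.4, -1.0]
opening: 0.497
finger_force: 20.0
```

Call:
step_arm([
  [[0,0,-0.2],[0,0,0]],
  [[0,0,-0.2],[0,0,0]],
  [[0,0,-0.2],[0,0,0]],
  [[0,0,-0.2],[0,0,0]],
  [[0,0,-0.2],[0,0,0]],
  [[0,0,-0.2],[0,0,0]],
  [[0,0,0],[0,0,0]],
  [[0,0,0],[0,0,0]],
  [[0,0,0],[0,0,0]],
  [[0,0,0],[0,0,0]],
])

```text
clock: 7.2
tool_pos: [0.5385, -0.0901, 0.1488]
eef_rot: [0.378, 0.926, 0.0, 0.0]
contact_force: [-0.4, 0.3, -1.0]
opening: 0.497
finger_force: 20.0
```

Its bottom is already below the bevel with no contact force. Continue down.

Call:
step_arm([
  [[0,0,-0.4],[0,0,0]],
  [[0,0,-0.5],[0,0,0]],
  [[0,0,-0.5],[0,0,0]],
  [[0,0,-0.5],[0,0,0]],
  [[0,0,-0.5],[0,0,0]],
  [[0,0,-0.5],[0,0,0]],
  [[0,0,-0.5],[0,0,0]],
  [[0,0,-0.5],[0,0,0]],
  [[0,0,-0.2],[0,0,0]],
  [[0,0,0],[0,0,0]],
])

```text
clock: 8.2
tool_pos: [0.5382, -0.0901, 0.1074]
eef_rot: [0.378, 0.926, -0.0, -0.0]
contact_force: [-0.1, -0.0, -1.5]
opening: 0.502
finger_force: 20.0
```

Call:
step_arm([
  [[0,0,-0.1],[0,0,0]],
  [[0,0,-0.1],[0,0,0]],
  [[0,0,-0.1],[0,0,0]],
  [[0,0,-0.05],[0,0,0]],
  [[0,0,0],[0,0,0]],
  [[0,0,0],[0,0,0]],
  [[0,0,0],[0,0,0]],
  [[0,0,0],[0,0,0]],
  [[0,0,0],[0,0,0]],
  [[0,0,0],[0,0,0]],
])

```text
clock: 9.2
tool_pos: [0.5385, -0.0901, 0.1044]
eef_rot: [0.378, 0.926, 0.0, 0.0]
contact_force: [-1.4, 0.5, 4.8]
opening: 0.5
finger_force: 20.0
```

Call:
step_arm([
  [[0,0,0],[0,0,0]],
  [[0,0,0],[0,0,0]],
  [[0,0,0],[0,0,0]],
  [[0,0,0],[0,0,0]],
  [[0,0,1],[0,0,0]],
  [[0,0,2],[0,0,0]],
  [[0,0,3],[0,0,0]],
  [[0,0,3],[0,0,0]],
  [[0,0,4],[0,0,0]],
  [[0,0,1],[0,0,0]],
], fingers=0.75)

```text
clock: 10.2
tool_pos: [0.5406, -0.0901, 0.2488]
eef_rot: [0.378, 0.926, 0.001, 0.004]
contact_force: [0.9, -0.4, -0.4]
opening: 0.75
finger_force: 0.0
```

Call:
step_arm([
  [[-0.2,-2,0],[0,0,7]],
  [[-0.2,-2,0],[0,0,7]],
  [[-0.2,-2,0],[0,0,7]],
  [[-0.2,-2,0],[0,0,7]],
  [[-0.1,-2,0],[0,0,7]],
  [[0,-2,0],[0,0,7]],
  [[0,-2,0],[0,0,0]],
  [[0,0,0],[0,0,0]],
  [[0,0,0],[0,0,0]],
  [[0,0,0],[0,0,0]],
])

```text
clock: 11.2
tool_pos: [0.5295, -0.2282, 0.2443]
eef_rot: [0.02, 1.0, 0.001, -0.0]
contact_force: [-0.1, 0.4, 0.5]
opening: 0.753
finger_force: 0.0
```

```bash
python3 - <<'E'
from h import *
s=r.get_state(); print(s['q'],s['tool_pos'],s['eef_rot'],s['contact_force'])
p,d,c=snap('wrist','w3')
E
```

```text
[ 0.60095837  0.64578468 -0.46710364  1.69999302  0.35724148  0.88190093
  1.51540352] [ 0.52950604 -0.22823576  0.24428552] [ 2.01926839e-02  9.99795938e-01  5.76439957e-04 -7.59444672e-05] [-0.09190771  0.38692563  0.50184372]
```

View pics/w3.png

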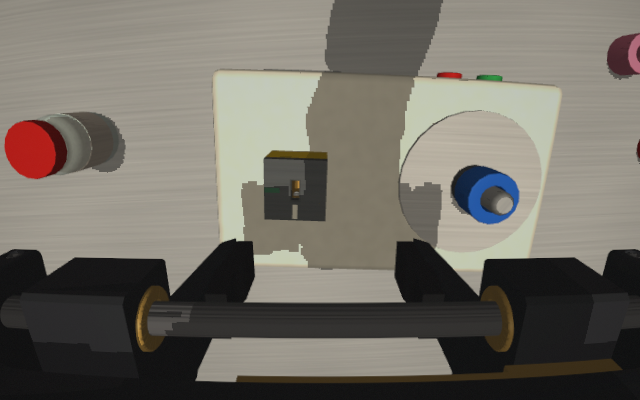

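The sleeve sits around the shaft on its shoulder at (490,195), and the switch plate is at (295,190). Next I'll measure keyway and sleeve.

```bash
python3 - <<'E'
from h import *
p,d,c=load('w3'); W=cloud(d,c); Z=W[...,2]
m=np.zeros(Z.shape,bool); m[140:235,250:345]=1
s=m&(Z>.117)&(Z<.131)
k=cv2.morphologyEx(s.astype(np.uint8),cv2.MORPH_OPEN,np.ones((3,3)))>0
print('plate',k.sum(),np.median(Z[k]),cv2.minAreaRect(W[k][:,:2].astype(np.float32)))
v,u=np.nonzero(k);print(u.min(),u.max(),v.min(),v.max())
hole=m&(Z<.119)&(Z>.07); hole[:166]=0;hole[215:]=0;hole[:,:275]=0;hole[:,318:]=0
v,u=np.nonzero(hole);print('hole',hole.sum(),u.min(),u.max(),v.min(),v.max())
if hole.sum():
    for a,b in((u.min(),v.min()),(u.max(),v.max())):print(ray(c,a-.5+(a==u.max()),b-.5+(b==v.max()),.124))
m[:]=0;m[150:235,440:530]=1
s=m&(Z>.122)&(Z<.134);print('sleeve top',np.median(Z[s]),cv2.minEnclosingCircle(W[s][:,:2].astype(np.float32)))
s=m&(Z>.14)&(Z<.155);print('shaft',np.median(Z[s]),cv2.minEnclosingCircle(W[s][:,:2].astype(np.float32)))
dk=(Z>.07)&(Z<.083);dk[240:]=0;dk[:,:205]=0;dk[:,565:]=0
# far long edge line: topmost deck pixel per column
pts=[]
for cc in range(230,550,4):
    r_=np.nonzero(dk[:,cc])[0]
    if len(r_): pts.append(W[r_[0],cc][:2])
pts=np.array(pts,np.float32); vx,vy,x0,y0=cv2.fitLine(pts,cv2.DIST_HUBER,0,.01,.01).ravel(); print('edge yaw',np.degrees(np.arctan2(-vx,vy)))
cv2.imwrite('pics/c3.png',cv2.resize(p[135:240,245:345,::-1],None,fx=5.5,fy=5.5,interpolation=cv2.INTER_CUBIC))
E
```

```text
plate 3765 0.12380297225111267 ((0.5275786519050598, -0.2500686049461365), (0.05022206902503967, 0.050745900720357895), 85.73445892333984)
264 327 157 220
hole 129 292 299 180 198
[ 0.51857874 -0.25212139  0.124     ]
[ 0.53444477 -0.24674318  0.124     ]
sleeve top 0.12762337125928003 ((0.5400530695915222, -0.09059436619281769), 0.0225200392305851)
shaft 0.14506919086166842 ((0.5397030115127563, -0.09057668596506119), 0.010272225365042686)
edge yaw -4.352726
```

View pics/c3.png

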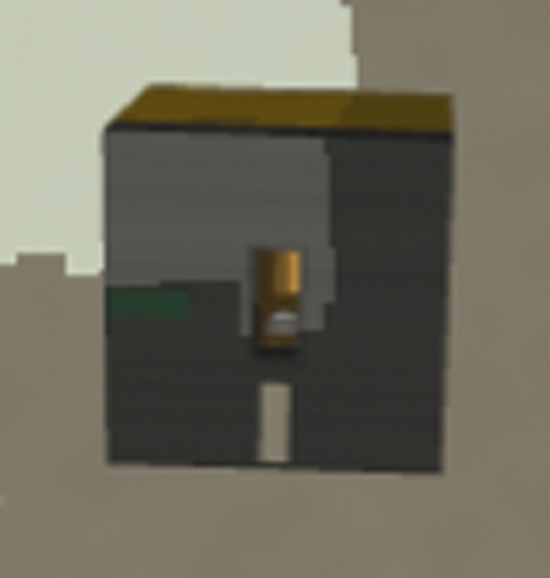

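The slot is at centre (278,300) in the crop. Plate and shaft together put the keyway at (0.5277, -0.2501), yaw -4.3°, and the sleeve top at z 0.128 confirms it is seated. Now the key.

Call:
step_arm([
  [[1,3,0],[0,0,0]],
  [[1.6,4.6,0],[0,0,0]],
  [[1.6,4.6,0],[0,0,0]],
  [[1.6,4.6,0],[0,0,0]],
  [[1.6,4.6,0],[0,0,0]],
  [[1.6,4.6,0],[0,0,0]],
  [[1.6,4.6,0],[0,0,0]],
  [[1.6,4.6,0],[0,0,0]],
  [[1.6,4.6,0],[0,0,0]],
  [[1.6,4.6,-1],[0,0,0]],
])

```text
clock: 12.25
tool_pos: [0.6838, 0.2178, 0.2358]
eef_rot: [0.02, 1.0, 0.001, 0.001]
contact_force: [0.9, -0.1, -0.0]
opening: 0.75
finger_force: 0.0
```

Call:
step_arm([
  [[0.7,2.7,-1],[0,0,0]],
  [[0,0,-1],[0,0,0]],
  [[0,0,0],[0,0,0]],
  [[0,0,0],[0,0,0]],
  [[0,0,0],[0,0,0]],
  [[0,0,0],[0,0,0]],
  [[0,0,0],[0,0,0]],
  [[0,0,0],[0,0,0]],
  [[0,0,0],[0,0,0]],
  [[0,0,0],[0,0,0]],
])

```text
clock: 13.25
tool_pos: [0.6904, 0.2409, 0.2143]
eef_rot: [0.021, 1.0, 0.0, 0.0]
contact_force: [-0.1, 0.9, 1.0]
opening: 0.748
finger_force: 0.0
```

```bash
python3 - <<'E'
from h import *
s=r.get_state(); print(s['q'],s['tool_pos'],s['eef_rot'],s['contact_force'])
p,d,c=snap('wrist','w4'); W=cloud(d,c); Z=W[...,2]
near=np.hypot(W[...,0]-.645,W[...,1]-.243)<.06
for n,a,b in(('stand',.038,.052),('bow top',.077,.092),('bow all',.055,.092)):
    k=cv2.morphologyEx((near&(Z>a)&(Z<b)).astype(np.uint8),cv2.MORPH_OPEN,np.ones((2,2)))>0
    v,u=np.nonzero(k); print(n,k.sum(),np.median(Z[k]),cv2.minAreaRect(W[k][:,:2].astype(np.float32)),u.mean(),v.mean())
E
```

```text
[-0.22610006  0.88885939 -0.39473129  1.2069468   0.33989991  1.1089881
  0.88931232] [0.69041054 0.24091037 0.21433596] [2.11819291e-02 9.99775634e-01 7.37617372e-05 4.12145816e-05] [-0.13114226  0.94816368  0.96635053]
stand 4729 nan ((0.6522420644760132, 0.2493067979812622), (0.06606961041688919, 0.07777201384305954), 85.88465881347656) 328.5493761894692 128.3846479171072
bow top 446 nan ((0.6488723754882812, 0.248490571975708), (0.010713573545217514, 0.03361034765839577), 87.4948959350586) 329.12780269058294 133.3542600896861
bow all 458 nan ((0.6484724283218384, 0.24848270416259766), (0.010642309673130512, 0.03421982005238533), 84.88048553466797) 329.1069868995633 132.882096069869
```

View pics/w4.png

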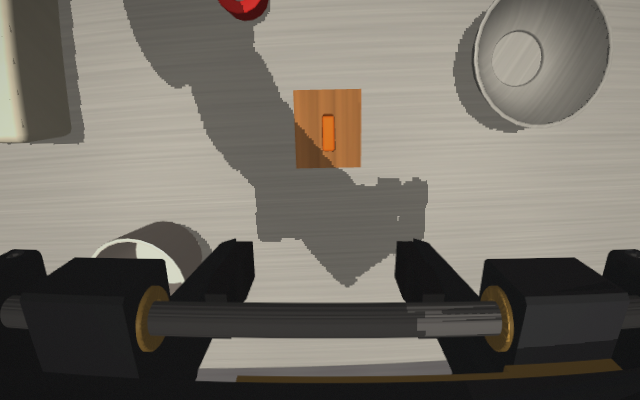

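```bash
python3 - <<'E'
from h import *
p,d,c=load('w4'); W=cloud(d,c); Z=np.nan_to_num(W[...,2])
near=np.hypot(W[...,0]-.645,W[...,1]-.243)<.06
def rect(P): 
    return cv2.minAreaRect(P[:,:2].astype(np.float32))
k=near&(Z>.0815)&(Z<.09); P=W[k]; print(k.sum(),np.median(P[:,2]),rect(P),P.mean(0),P.min(0),P.max(0))
C=np.cov(P[:,:2].T); w,V=np.linalg.eigh(C); print('yaw',np.degrees(np.arctan(V[1,1]/V[0,1])),np.sqrt(w*12))
v,u=np.nonzero(k); print(u.min(),u.max(),v.min(),v.max(),ray(c,u.mean(),v.mean(),.085))
k=near&(Z>.041)&(Z<.049); k=(cv2.erode(k.astype(np.uint8),np.ones((3,3)))>0); P=W[k];print(np.median(P[:,2]),rect(P))
E
```

```text
446 0.08448106527750138 ((0.6450784802436829, 0.24727365374565125), (0.009579833596944809, 0.027509279549121857), 87.70550537109375) [0.64480006 0.24736498 0.08439815] [0.63127157 0.24228646 0.0818572 ] [0.65896311 0.25244029 0.08642754]
yaw -1.061706347291946 [0.00990445 0.02762844]
322 334 115 150 [0.64469334 0.24736175 0.085     ]
0.04478128546347379 ((0.6456740498542786, 0.24740174412727356), (0.05846412852406502, 0.06818453222513199), 88.92772674560547)
```

The key bow is at (328,133): position (0.6449, 0.2474), yaw about -1.3°.

Call:
step_arm([
  [[-1.5,0.3,0],[0,0,1.1]],
  [[-1.5,0.35,-1],[0,0,0]],
  [[-1.55,0,-2],[0,0,0]],
  [[0,0,-3],[0,0,0]],
  [[0,0,-3],[0,0,0]],
  [[0,0,-2],[0,0,0]],
  [[0,0,-1],[0,0,0]],
  [[0,0,0],[0,0,0]],
  [[0,0,0],[0,0,0]],
  [[0,0,0],[0,0,0]],
], fingers=0.5)

```text
clock: 14.3
tool_pos: [0.6458, 0.248, 0.0957]
eef_rot: [0.012, 1.0, 0.001, 0.001]
contact_force: [-0.4, -0.2, 0.2]
opening: 0.499
finger_force: 0.0
```

Call:
step_arm([
  [[-0.05,-0.05,-1],[0,0,0]],
  [[0,0,-1],[0,0,0]],
  [[0,0,-1],[0,0,0]],
  [[0,0,-0.7],[0,0,0]],
  [[0,0,-0.5],[0,0,0]],
  [[0,0,0],[0,0,0]],
  [[0,0,0],[0,0,0]],
  [[0,0,0],[0,0,0]],
  [[0,0,0],[0,0,0]],
  [[0,0,0],[0,0,0]],
])

```text
clock: 15.3
tool_pos: [0.6446, 0.247, 0.0526]
eef_rot: [0.012, 1.0, 0.0, 0.0]
contact_force: [0.1, -0.3, -0.1]
opening: 0.501
finger_force: 0.0
```

Call:
step_arm([
  [[0,0,0],[0,0,0]],
  [[0,0,0],[0,0,0]],
  [[0,0,0],[0,0,0]],
  [[0,0,0],[0,0,0]],
  [[0,0,0],[0,0,0]],
  [[0,0,0],[0,0,0]],
  [[0,0,0],[0,0,0]],
  [[0,0,0],[0,0,0]],
  [[0,0,0],[0,0,0]],
  [[0,0,0],[0,0,0]],
], fingers=0, grip_force=40)

```text
clock: 16.3
tool_pos: [0.6444, 0.2468, 0.0522]
eef_rot: [0.012, 1.0, 0.0, 0.0]
contact_force: [-0.4, -0.2, -0.2]
opening: 0.109
finger_force: 40.0
```

```bash
python3 - <<'E'
from h import *
s=r.get_state(); print(s['q'],s['tool_pos'],s['eef_rot'],s['contact_force'],s['moment'])
E
```

```text
[-0.26640513  1.02024909 -0.33599095  1.46012176  0.43241064  0.73491746
  0.77059117] [0.6444294  0.24684814 0.05222618] [1.15974037e-02 9.99932748e-01 4.54835928e-07 5.60490689e-06] [-0.39457357 -0.19744946 -0.21856432] [-0.05692205 -0.03243191 -0.00085679]
```

Call:
step_arm([
  [[0,0,2],[0,0,0]],
  [[0,0,3],[0,0,0]],
  [[0,0,4],[0,0,0]],
  [[0,0,4],[0,0,0]],
  [[-0.5,-2,3],[0,0,0]],
  [[-1,-4,0.8],[0,0,0]],
  [[-1.1,-4.6,0],[0,0,0]],
  [[-1.1,-4.6,0],[0,0,0]],
  [[-1.1,-4.6,0],[0,0,0]],
  [[-1.1,-4.6,0],[0,0,0]],
])

```text
clock: 17.3
tool_pos: [0.5847, 0.0012, 0.2204]
eef_rot: [0.011, 1.0, -0.0, 0.0]
contact_force: [0.3, -0.3, -0.7]
opening: 0.11
finger_force: 40.0
```

Call:
step_arm([
  [[-1.1,-4.6,0],[0,0,-1]],
  [[-1.1,-4.6,0],[0,0,-1]],
  [[-1.1,-4.6,0],[0,0,-1]],
  [[-1.1,-4.6,0],[0,0,0]],
  [[-1,-4.6,0],[0,0,0]],
  [[-0.5,-2.9,0],[0,0,0]],
  [[0,0,0],[0,0,0]],
  [[0,0,0],[0,0,0]],
  [[0,0,0],[0,0,0]],
  [[0,0,0],[0,0,0]],
])

```text
clock: 18.3
tool_pos: [0.5271, -0.2542, 0.2204]
eef_rot: [0.036, 0.999, 0.0, 0.0]
contact_force: [0.1, 0.4, 0.4]
opening: 0.109
finger_force: 40.0
```

```bash
python3 - <<'E'
from h import *
s=r.get_state(); print(s['q'],s['tool_pos'],s['eef_rot'],s['contact_force'])
p,d,c=snap('wrist','w5'); W=cloud(d,c)
T=s['tool_pos']; Z=np.nan_to_num(W[...,2])
near=(np.hypot(W[...,0]-T[0],W[...,1]-T[1])<.035)&(Z>T[2]-.06)
hsv=cv2.cvtColor(p,cv2.COLOR_RGB2HSV); o=(hsv[...,0]<18)&(hsv[...,1]>130)&near
print(o.sum()); P=W[o]-T; print(P.min(0),P.max(0)) if o.sum() else 0
b=near&(Z<T[2]-.01); P=W[b]-T; print(b.sum()); print(P.min(0),P.max(0),np.median(P,0)) if b.sum() else 0
cv2.imwrite('pics/c5.png',cv2.resize(p[120:320,200:440,::-1],None,fx=3,fy=3,interpolation=cv2.INTER_CUBIC))
E
```

```text
[ 0.63595694  0.68593734 -0.45893418  1.70132143  0.3833015   0.84453378
  1.50744017] [ 0.52705759 -0.25415429  0.22040844] [3.62465368e-02 9.99342744e-01 4.72842580e-04 2.11307470e-04] [0.14538489 0.40855715 0.3988367 ]
1898
[-0.0234168  -0.01695894 -0.00688565] [0.00842549 0.00746491 0.09640219]
60
[-0.00650214  0.00010054 -0.03650478] [-0.0053096   0.00393736 -0.02356284] [-0.00585926  0.00181409 -0.02971581]
```

View pics/c5.png

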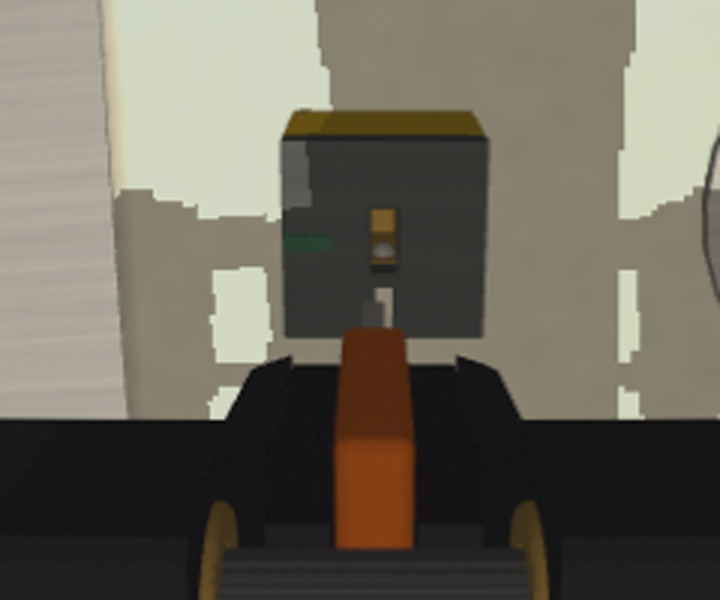

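```bash
python3 - <<'E'
from h import *
p,d,c=load('w5'); W=cloud(d,c); Z=np.nan_to_num(W[...,2]); T=np.array([.52706,-.25415,.2204])
m=np.zeros(Z.shape,bool); m[160:235,285:370]=1
k=m&(Z>.118)&(Z<.13); k=cv2.morphologyEx(k.astype(np.uint8),cv2.MORPH_OPEN,np.ones((3,3)))>0
P=W[k]; print('plate',np.median(P[:,2]),P.min(0),P.max(0)); 
for x in(.505,.51,.515,.542,.545):
    q=P[abs(P[:,0]-x)<.0015]; print(x,len(q),(q[:,1].min()+q[:,1].max())/2,np.ptp(q[:,1]))
hsv=cv2.cvtColor(p,cv2.COLOR_RGB2HSV); o=(hsv[...,0]<18)&(hsv[...,1]>130)
yy=np.zeros_like(o); yy[225:310,300:350]=1; o&=yy&(Z>.2)
for z in (.216,.222,.228,.234,.240,.246,.2525):
    q=W[o&(abs(Z-z)<.002)]-T
    if len(q): print('bow',round(z-T[2],3),len(q),'x',q[:,0].min(),q[:,0].max(),'y',(q[:,1].min()+q[:,1].max())/2,np.ptp(q[:,1]))
h=m&(Z<.119)&(Z>.07)&(abs(W[...,0]-.5277)<.012)&(abs(W[...,1]+.25)<.008)
v,u=np.nonzero(h); print('slot px',u.min(),u.max(),v.min(),v.max(),ray(c,(u.min()+u.max())/2,(v.min()+v.max())/2,.124))
print('blade ray', ray(c,200+374/3,120+312/3,.19)-T, 'cam',-c['R'].T@c['t'])
E
```

```text
plate 0.12376879264339677 [ 0.50064875 -0.2763838   0.11815836] [ 0.55444271 -0.22316802  0.1262029 ]
0.505 294 -0.24821259472275894 0.050089157862935496
0.51 279 -0.24876165162663216 0.049206195628053534
0.515 279 -0.24903690613380142 0.04934339829045445
0.542 250 -0.2509099576786621 0.049434840007697434
0.545 229 -0.2511412423852725 0.049534575925196805
bow -0.004 48 x -0.013437746125401384 -0.01145758239954442 y 0.002171213810410022 0.009305754982509962
bow 0.002 75 x -0.01329893718563624 -0.008428119234259346 y 0.0020293594039578894 0.010824325647458527
bow 0.008 85 x -0.013439054760281621 -0.009132855206642532 y 0.002062043987404144 0.010551376291164483
bow 0.014 100 x -0.013671255683996741 -0.008799628163814521 y 0.0021870195009439097 0.010494657603255741
bow 0.02 118 x -0.01347551683411885 0.008423088069209439 y 0.0013863757037218122 0.012148503262008586
bow 0.026 133 x -0.013698134989983402 0.002599066291384955 y 0.0016326408118164243 0.011204709085909897
bow 0.032 1002 x -0.013397759500951456 0.003437712345720878 y 0.0019433941189268 0.010790912543326425
slot px 324 331 190 209 [ 0.52684843 -0.25017933  0.124     ]
blade ray [-0.00590245  0.00216359 -0.0304    ] cam [ 0.4556477  -0.2476207   0.36609833]
```

In the crop the blade is at (374,312) and the slot at (384,237). Relative measurement says shift y by +2.7 mm, with x fine. Descend to the mouth, then enter slowly.

Call:
step_arm([
  [[0,0.275,0],[0,0,0]],
  [[0,0,-1],[0,0,0]],
  [[0,0,-1.5],[0,0,0]],
  [[0,0,-1.5],[0,0,0]],
  [[0,0,-1],[0,0,0]],
  [[0,0,-0.3],[0,0,0]],
  [[0,0,0],[0,0,0]],
  [[0,0,0],[0,0,0]],
  [[0,0,0],[0,0,0]],
  [[0,0,0],[0,0,0]],
])

```text
clock: 19.35
tool_pos: [0.5267, -0.2535, 0.1678]
eef_rot: [0.038, 0.999, -0.0, 0.0]
contact_force: [0.2, -0.2, 0.6]
opening: 0.109
finger_force: 40.0
```

Call:
step_arm([
  [[0,0,-0.15],[0,0,0]],
  [[0,0,-0.15],[0,0,0]],
  [[0,0,-0.15],[0,0,0]],
  [[0,0,-0.15],[0,0,0]],
  [[0,0,-0.15],[0,0,0]],
  [[0,0,-0.15],[0,0,0]],
  [[0,0,-0.15],[0,0,0]],
  [[0,0,-0.15],[0,0,0]],
  [[0,0,0],[0,0,0]],
  [[0,0,0],[0,0,0]],
])

```text
clock: 20.35
tool_pos: [0.5265, -0.2528, 0.155]
eef_rot: [0.038, 0.999, 0.0, -0.0]
contact_force: [1.0, 3.4, -1.8]
opening: 0.105
finger_force: 40.0
```

Call:
step_arm([
  [[0,0.04,0],[0,0,0]],
  [[0,0.04,0],[0,0,0]],
  [[0,0.04,0],[0,0,0]],
  [[0,0.02,0],[0,0,0]],
  [[0,0,0],[0,0,0]],
  [[0,0,0],[0,0,0]],
  [[0,0,0],[0,0,0]],
  [[0,0,0],[0,0,0]],
  [[0,0,0],[0,0,0]],
  [[0,0,0],[0,0,0]],
])

```text
clock: 21.35
tool_pos: [0.5264, -0.2521, 0.1553]
eef_rot: [0.038, 0.999, -0.0, -0.0]
contact_force: [-0.4, 0.3, -1.3]
opening: 0.111
finger_force: 40.0
```

```bash
python3 - <<'E'
from h import *
s=r.get_state(); print(s['q'],s['tool_pos'],s['eef_rot'],s['contact_force'],s['moment'])
E
```

```text
[ 0.6031055   0.76810561 -0.40961963  1.76444261  0.44316228  0.70165175
  1.44782918] [ 0.52638565 -0.25206203  0.15525617] [ 3.77934953e-02  9.99285570e-01 -4.07611834e-05 -8.41201710e-06] [-0.42527688  0.27275866 -1.28164214] [-0.0227647   0.00237226 -0.04050216]
```

Side forces have gone, so the key is in the slot. Push on down.

Call:
step_arm([
  [[0,0,-0.12],[0,0,0]],
  [[0,0,-0.12],[0,0,0]],
  [[0,0,-0.12],[0,0,0]],
  [[0,0,-0.12],[0,0,0]],
  [[0,0,-0.12],[0,0,0]],
  [[0,0,-0.12],[0,0,0]],
  [[0,0,-0.12],[0,0,0]],
  [[0,0,-0.12],[0,0,0]],
  [[0,0,-0.12],[0,0,0]],
  [[0,0,0],[0,0,0]],
])

```text
clock: 22.35
tool_pos: [0.5254, -0.2521, 0.1441]
eef_rot: [0.038, 0.999, -0.0, -0.001]
contact_force: [-2.8, 0.1, -0.3]
opening: 0.109
finger_force: 40.0
```

Call:
step_arm([
  [[-0.05,0,-0.12],[0,0,0]],
  [[0,0,-0.12],[0,0,0]],
  [[0,0,-0.12],[0,0,0]],
  [[0,0,-0.12],[0,0,0]],
  [[0,0,-0.12],[0,0,0]],
  [[0,0,-0.12],[0,0,0]],
  [[0,0,-0.12],[0,0,0]],
  [[0,0,-0.12],[0,0,0]],
  [[0,0,-0.12],[0,0,0]],
  [[0,0,0],[0,0,0]],
])

```text
clock: 23.35
tool_pos: [0.5272, -0.252, 0.1338]
eef_rot: [0.038, 0.999, -0.0, 0.001]
contact_force: [1.3, -0.9, -0.1]
opening: 0.106
finger_force: 40.0
```

Call:
step_arm([
  [[0,0,-0.1],[0,0,0]],
  [[0,0,-0.1],[0,0,0]],
  [[0,0,-0.1],[0,0,0]],
  [[0,0,-0.05],[0,0,0]],
  [[0,0,-0.05],[0,0,0]],
  [[0,0,0],[0,0,0]],
  [[0,0,0],[0,0,0]],
  [[0,0,0],[0,0,0]],
  [[0,0,0],[0,0,0]],
  [[0,0,0],[0,0,0]],
])

```text
clock: 24.35
tool_pos: [0.5272, -0.2519, 0.1311]
eef_rot: [0.038, 0.999, -0.0, 0.001]
contact_force: [-1.0, 0.5, 11.9]
opening: 0.112
finger_force: 40.0
```

```bash
python3 - <<'E'
from h import *
s=r.get_state(); print(s['tool_pos'],s['contact_force'],s['moment'],s['q'])
p,d,c=snap('wrist','w6'); W=cloud(d,c); Z=np.nan_to_num(W[...,2]); T=s['tool_pos']
hsv=cv2.cvtColor(p,cv2.COLOR_RGB2HSV); o=(hsv[...,0]<18)&(hsv[...,1]>130)&(np.hypot(W[...,0]-T[0],W[...,1]-T[1])<.03)&(Z<.2); yy=np.zeros_like(o); yy[225:312,290:360]=1; o&=yy
print(o.sum(),np.percentile(Z[o],[2,50,90,98]))
E
```

```text
[ 0.52717954 -0.25186393  0.13105315] [-0.9660415   0.49497188 11.86500774] [ 0.0741284   0.12151732 -0.04732879] [ 0.58996293  0.80149027 -0.38819866  1.78166762  0.46710027  0.64761471
  1.42677889]
1897 [0.12805432 0.16194952 0.16409312 0.16464905]
```

Home: 12 N at z 0.131, bow top at 0.164. Turn clockwise.

Call:
step_arm([
  [[0,0,0.03],[0,0,-4]],
  [[0,0,0],[0,0,-5]],
  [[0,0,0],[0,0,-5]],
  [[0,0,0],[0,0,-5]],
  [[0,0,0],[0,0,-5]],
  [[0,0,0],[0,0,-5]],
  [[0,0,0],[0,0,-5]],
  [[0,0,0],[0,0,-5]],
  [[0,0,0],[0,0,-5]],
  [[0,0,0],[0,0,0]],
])

```text
clock: 25.4
tool_pos: [0.5274, -0.2515, 0.1311]
eef_rot: [0.41, 0.912, 0.0, 0.002]
contact_force: [0.7, 1.4, 8.8]
opening: 0.108
finger_force: 40.0
```

```bash
python3 - <<'E'
from h import *
s=r.get_state(); print(s['tool_pos'],s['eef_rot'],s['contact_force'],s['moment'],s['q'])
E
```

```text
[ 0.52743374 -0.25149891  0.13108249] [4.09834545e-01 9.12158527e-01 4.35912023e-04 1.50894576e-03] [0.68556877 1.39445313 8.84135289] [ 0.18427656 -0.03576098 -0.02754219] [ 0.46912757  0.78172245 -0.17738803  1.78824399  0.22483159  0.58813956
  0.88118871]
```

Call:
step_arm([
  [[0,0,0],[0,0,-5]],
  [[0,0,0],[0,0,-5]],
  [[0,0,0],[0,0,-5]],
  [[0,0,0],[0,0,-5]],
  [[0,0,0],[0,0,-5]],
  [[0,0,0],[0,0,-5]],
  [[0,0,0],[0,0,-5]],
  [[0,0,0],[0,0,-5]],
  [[0,0,0],[0,0,-5]],
  [[0,0,0],[0,0,-5]],
])

```text
clock: 26.4
tool_pos: [0.5276, -0.2516, 0.1311]
eef_rot: [0.757, 0.653, 0.001, 0.001]
contact_force: [0.5, 1.1, 8.0]
opening: 0.111
finger_force: 40.0
```

Call:
step_arm([
  [[0,0,0],[0,0,-2]],
  [[0,0,0],[0,0,-2]],
  [[0,0,0],[0,0,-2]],
  [[0,0,0],[0,0,-1]],
  [[0,0,0],[0,0,0]],
  [[0,0,0],[0,0,0]],
  [[0,0,0],[0,0,0]],
  [[0,0,0],[0,0,0]],
  [[0,0,0],[0,0,0]],
  [[0,0,0],[0,0,0]],
])

```text
clock: 27.4
tool_pos: [0.5276, -0.2516, 0.1311]
eef_rot: [0.795, 0.607, 0.001, 0.001]
contact_force: [0.8, 1.3, 9.8]
opening: 0.11
finger_force: 40.0
```

```bash
python3 - <<'E'
from h import *
s=r.get_state(); print(s['tool_pos'],s['eef_rot'],s['contact_force'],s['moment'],s['q'],s['finger_force'])
e=s['eef_rot'];print('yaw',2*np.degrees(np.arctan2(e[1],e[0]))-180)
E
```

```text
[ 0.52757235 -0.25162852  0.13108509] [0.79474538 0.60694046 0.00127447 0.00119994] [0.82604132 1.34568105 9.82109617] [ 0.17225594 -0.06024421  0.11084505] [ 0.31454643  0.78302919  0.09047992  1.79657727 -0.12131427  0.56398709
  0.21483362] 40.00199326314032
yaw -105.26265511514492
```

Call:
step_arm([
  [[0,0,0],[0,0,-1]],
  [[0,0,0],[0,0,-1]],
  [[0,0,0],[0,0,-1]],
  [[0,0,0],[0,0,-1]],
  [[0,0,0],[0,0,0]],
  [[0,0,0],[0,0,0]],
  [[0,0,0],[0,0,0]],
  [[0,0,0],[0,0,0]],
  [[0,0,0],[0,0,0]],
  [[0,0,0],[0,0,0]],
])

```text
clock: 28.4
tool_pos: [0.5276, -0.2516, 0.1311]
eef_rot: [0.815, 0.579, 0.001, 0.001]
contact_force: [-0.8, 1.2, 9.7]
opening: 0.107
finger_force: 40.0
```

```bash
python3 - <<'E'
from h import *
s=r.get_state(); print(s['tool_pos'],s['contact_force'],s['moment'],s['opening'])
e=s['eef_rot'];print('yaw',2*np.degrees(np.arctan2(e[1],e[0]))-180)
p,d,c=snap('wrist','w7'); W=cloud(d,c); Z=np.nan_to_num(W[...,2]); T=s['tool_pos']
hsv=cv2.cvtColor(p,cv2.COLOR_RGB2HSV); o=(hsv[...,0]<18)&(hsv[...,1]>130)&(Z>.16)&(Z<.167); yy=np.zeros_like(o); yy[225:310,290:360]=1; o&=yy
P=W[o]; print(o.sum(),np.median(P[:,2]),cv2.minAreaRect(P[:,:2].astype(np.float32)))
E
```

```text
[ 0.52755905 -0.25164913  0.13105934] [-0.81070103  1.24149429  9.66810665] [ 0.11829939 -0.1356851   0.30233332] 0.10722034881206445
yaw -109.21560315625199
1052 0.16338383274522328 ((0.5294151306152344, -0.24488665163516998), (0.016384996473789215, 0.009838584810495377), 71.16582489013672)
```

The moment rose from 0.11 to 0.30 N·m over the last 4°, so the cylinder is against its stop. The bow's angle matches the tool's, so the key has not slipped in the grip. Handing in.

```bash
python3 -c "
from plant import r
print(r.finish_job())"
```

```text
the job is handed in; nothing more can be done
None
```

The job is handed in: the blue sleeve sits fully down on the shaft shoulder and is released, and the orange key is home in the switch, turned clockwise to its stop and still held there in the gripper; the jar, bowl and tub were not touched.

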